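# Refit the bar knob on the extraction valve's D-spindle and shut the valve

## Task

One of the two dust-extraction valves on the bench has lost its knob: take the larger of the two loose bar knobs, turn it until its D-shaped bore matches the flat on the bare spindle, and push it down fully home. Then turn the knob clockwise, seen from above, until it stops and its pointer stands over the raised rib on the valve (shut), and let go. Leave the small knob where it is and do not turn the knob of the other valve.

Things in the scene. Friction and masses are not known exactly. Their poses are not given: they have to be found in the camera images.
- knob: Larger loose bar knob, grey plastic, upright, bore down. Round skirt 56 mm across, 24 mm tall; on it a straight grip bar 56 mm long, 14 mm wide, 32 mm tall (24 to 56 mm above the underside). A pointed nose, the pointer, juts from the skirt in line with the bar. About 0.11 kg. Origin: centre of the underside; z up, x along the bar to the pointer.
- bore (a point): Centre of the mouth of the larger knob's bore, in the middle of its underside (same point and axes as the knob's origin). The blind D-shaped bore is 20 mm deep and 24.4 mm round, with a flat 7 mm from the axis on the pointer's (+x) side.
- nose (a point): Tip of the larger knob's pointer: 36 mm from the knob's axis along its +x, 12 mm above its underside.
- valve: The valve without a knob: fixed aluminium housing 130 x 130 mm, 90 mm tall, with short round duct stubs (76 mm across) on its front and back, to 87 mm from its centre. Origin: centre of its underside, on the spindle's axis; z up, +x roughly away from the robot (within 0.3 rad).
- rib (a point): Middle of the top of the raised rib on the bare valve's top, a steel bar 14 x 4 mm and 5 mm tall, 43 to 57 mm from the spindle's axis towards the valve's +x. It marks shut: there a fitted knob's pointer, turned clockwise, meets the spindle's stop.
- seat (a point): Centre of the top of the bare valve's boss, a disc 44 mm across, 96 mm above the bench, on the spindle's axis; axes as the valve's. The knob is fully home when its underside rests here; a knob that is not lined up rests about 16 mm too high, on top of the spindle.
- spindle_top (a point): Centre of the top of the bare steel D-spindle, 16 mm above the boss; axes as the valve's, they do not turn with it. Spindle 22 mm round, one flat 6 mm from its axis, 2 mm chamfer. Its angle is not measured: feel or see it. At the start the flat faces 0.7 to 1.7 rad counterclockwise (from above) of the valve's +x, roughly to its +y. Within about 0.1 rad the knob slides down.
- spindle_foot (a point): Foot of the bare spindle, same point as the seat. It takes about 0.12 N m to turn and stays where it is left. Clockwise it turns to a stop with the flat (so a fitted knob's pointer) towards the valve's +x; the other stop is 1.9 rad counterclockwise of that. A fitted knob has about 0.1 rad of play either way on the spindle.
- valve_b: The neighbouring valve, a fixed housing of the same shape and size, its knob (shaped as the large loose one) already fitted with its underside 96 mm above the bench. Which valve stands left or right changes.
- nose_b (a point): Tip of the neighbouring valve's pointer, 36 mm from that knob's axis. To be left where it is.
- small_knob: Smaller loose bar knob, not for this spindle: skirt 38 mm across, 24 mm tall; bar 38 mm long, 10 mm wide, its top 40 mm above the bench. Origin: centre of the underside; z up, x towards its pointer. To be left where it is.
Mind the look-alikes: they are no part of the job. What is shaped like the knob but green is not meant. Leave any purple look-alike of the valve alone.

How it is judged:
On the way:
1. the larger knob is fully home on the bare spindle, before the valve is shut (z of knob in the frame of seat between -0.003 and 0.003 m and horizontal distance between knob and seat below 0.004 m and angle between knob's own z axis and vertical below 0.06 rad and y of nose in the frame of valve above 0.012 m), for 0.2 s.
At the end, for the whole second after the job is handed in: The larger knob sits on the bare valve's spindle, upright, its underside within 3 mm of the boss and within 4 mm of its centre; it has been turned clockwise until its pointer's tip is over the shut rib (short of the valve's +x axis by less than 7 mm); released and at rest (z of knob in the frame of seat between -0.003 and 0.003 m and horizontal distance between knob and seat below 0.004 m and angle between knob's own z axis and vertical below 0.06 rad and y of nose in the frame of valve below 0.007 m and x of nose in the frame of valve above 0.02 m and linear speed of knob below 0.02 m/s and angular speed of knob below 0.1 rad/s); the robot touches nothing.
It fails at once if the neighbouring valve's knob is turned (its pointer's tip moves more than 10 mm) (distance of nose_b from where it was at the start of the episode above 0.01 m).
It fails at once if the small knob is moved by more than 30 mm (distance of small_knob from where it was at the start of the episode above 0.03 m).
It also fails if it takes over 51 s, if anything falls off the work surface, if the arm or the gripper's body presses on something with over 40 N, if the wrist force passes 120 N, or if a joint passes its speed limit or range.

## Robot

A 6-joint arm with a two-finger parallel gripper is mounted at the origin on the work surface. World frame = base frame: x ahead of the robot, y to its left, z up, the work surface at z = 0. Lengths are in m, angles in rad, forces in N, time in s.
With the tool pointing down it reaches from about 0.3 to 0.825 m from the base axis. Payload 5.4 kg.
Tool frame: the origin (TCP) lies at the very end of the fingers, on their centre line; the grasp point (between the pads) lies 19 mm behind it; z points along the fingers, y is the line along which they close (so a half turn about z gives the same grasp; the last joint's range is limited). The gripper opens to 92 mm and grips with 3 to 60 N. Pads are 20 mm wide; open, the fingers measure 128 mm over their backs; the gripper's body (75 mm by 189 mm) begins 69 mm behind the grasp point.
Start: joints at [-1.492, 0.158, 1.597, -0, 1.386, -0.21], TCP at [0.164, -0.551, 0.215] pointing down, gripper open.
Joint ranges: [-2.91, 2.91], [-0.94, 2.29], [0.18, 2.7], [-1.29, 4.43], [0.17, 2.64], [-3, 3]. Speed limits (rad/s): [2.57, 2.57, 3.14, 3.14, 3.14, 3.14].

## Interface

Orientations are given as a rotation vector (axis times angle).
In Python, from plant import * gives the robot as it stands. Calls block until the motion is done:
- move_to(position, orientation): joint-space move of the TCP to a pose.
- move_l(position, rotation=None, v=0.15, threshold=None): straight line of the TCP; rotation=None keeps the orientation; v is the mean speed in m/s. With threshold (N) it stops when the force on the tool has changed by that much, and returns True; else False.
- move_j(angles): joint-space move.
- set_gripper(opening): finger opening in m; the grip force is fixed at half the most; returns when the fingers have stopped.
- dwell(seconds).
- inverse_kinematics(position, orientation): joint angles nearest the present ones, or None.
- snapshot(name): name is "scene" or "top" or "wrist"; returns (picture, depth): 480x640x3 uint8, red, green, blue; 480x640 float32, m along the optical axis (not along the pixel's ray), 0 where there is no reading.
- calibration(name): a dict with "camera_matrix" (3x3 intrinsics, pixels), "world_to_cam" (4x4, takes a point from world to camera coordinates). Camera axes: x right, y down, z forward; pixel columns grow to the right and rows downward; lengths in m; the calibration is good to about 2 mm. The wrist camera is an equidistant fisheye: a pixel r from the principal point sees the ray r / f radians off the axis. A picture is of the moment at which its call begins: read the wrist's pose just before it. calibration takes no time and is no camera call; for the wrist camera it gives the pose at the moment of the call.
A pose or a line that the arm cannot do raises MotionError and nothing moves.
- close_job(): hands the job in; it is judged then, once.
Trained networks look in the newest picture that a camera, given by its name, has taken for a name from the list of things; names that differ only in an ending like _2 or _b are one class to them, and where a whole thing is asked for, a point or a joint stands for the part that bears it (a point fixed in the world has none). Each returns a list of dicts, best first, with "p" (0 to 1); they miss things now and then, are a little off and sometimes report something else, mostly with a low value. They report only what shows in the picture. A call takes as long as a camera call. They do not tell look-alikes from the thing itself.
- silhouettes(camera, name): "mask" (480x640 bool, what is visible of it) and "uv" ([column, row] in pixels, amid what is visible of it).
- spot_point(camera, name): "uv" ([column, row] in pixels: a listed point, or the origin of a listed thing).
Readings, each from a call of its own:
- get_time(): time.
- get_joint_positions(): joint angles.
- get_qvel(): joint speeds.
- get_joint_efforts(): joint torques, N m.
- get_tcp_pos(): TCP position.
- get_tool_rot(): TCP orientation.
- get_ft_force(): force on the tool from outside, world axes, zero at the start.
- get_wrist_torque(): the same for the moment, N m.
- get_gripper_width(): finger opening in m.
- get_grasp_force(): force on a finger pad.
Only numpy, scipy, OpenCV 4.12 (cv2) and the standard library are available. Lean on these libraries where they do the work, as an engineer would, in place of code of your own. Each camera call takes 0.05 s, during which the arm holds its last target. There are 200 camera calls.

## Working session

There is one attempt and no reset: what is moved stays moved. The work goes in short steps, each a Python script; the robot and the scene stay as the last script left them, time stands still between calls to the robot, and variables do not carry over. Pictures are saved under pics/ and viewed, at most 10 in all, crops included, and the job is handed in when it is done.

```bash
mkdir -p pics; ls
python3 - <<'E'
from plant import *
import cv2,numpy as np
ims=[]
for n in("scene","top"):
    im,d=snapshot(n); np.savez(f"{n}.npz",im=im,d=d); c=calibration(n); print(n,c["camera_matrix"].tolist(),np.round(c["world_to_cam"],4).tolist())
    cv2.imwrite(f"pics/{n}0.png",im[:,:,::-1])
    for k in("knob","bore","nose","valve","seat","spindle_top","rib","small_knob"):
        print(k,[(round(r["p"],2),np.round(r["uv"]).tolist()) for r in spot_point(n,k)])
print(get_time())
E
```

```text
pics
scene [[494.2208071546852, 0.0, 321.471194055316], [0.0, 494.2208071546852, 236.6999601560228], [0.0, 0.0, 1.0]] [[0.8413, 0.5403, -0.0128, -0.4216], [0.2977, -0.483, -0.8235, -0.0311], [-0.4511, 0.689, -0.5672, 1.3312], [0.0, 0.0, 0.0, 1.0]]
knob [(0.87, [308.0, 333.0]), (0.63, [364.0, 314.0]), (0.49, [397.0, 214.0])]
bore [(0.78, [307.0, 330.0]), (0.64, [364.0, 321.0]), (0.6, [388.0, 287.0])]
nose [(0.92, [280.0, 322.0]), (0.9, [316.0, 314.0]), (0.72, [382.0, 295.0]), (0.63, [365.0, 303.0]), (0.46, [421.0, 224.0])]
valve [(0.83, [399.0, 248.0]), (0.73, [268.0, 376.0]), (0.67, [307.0, 194.0]), (0.56, [419.0, 221.0])]
seat [(0.93, [304.0, 166.0]), (0.92, [398.0, 218.0])]
spindle_top [(0.92, [402.0, 210.0]), (0.9, [304.0, 158.0]), (0.18, [366.0, 303.0])]
rib [(0.8, [322.0, 169.0]), (0.57, [418.0, 224.0])]
small_knob [(0.61, [299.0, 292.0])]
top [[500.6941673012111, 0.0, 322.7661240908569], [0.0, 500.6941673012111, 246.77204242563013], [0.0, 0.0, 1.0]] [[-0.0297, -0.9996, -0.002, 0.0507], [-0.9931, 0.0298, -0.1136, 0.4606], [0.1136, -0.0014, -0.9935, 1.0931], [0.0, 0.0, 0.0, 1.0]]
knob [(0.78, [351.0, 174.0]), (0.74, [301.0, 178.0]), (0.64, [395.0, 208.0])]
bore [(0.58, [348.0, 180.0]), (0.57, [300.0, 178.0]), (0.56, [388.0, 209.0]), (0.39, [239.0, 200.0])]
nose [(0.95, [444.0, 190.0]), (0.95, [316.0, 178.0]), (0.9, [378.0, 210.0]), (0.69, [334.0, 186.0])]
valve [(0.81, [239.0, 199.0]), (0.81, [187.0, 360.0]), (0.7, [449.0, 201.0])]
seat [(0.9, [232.0, 190.0]), (0.77, [178.0, 362.0])]
spindle_top [(0.67, [226.0, 190.0]), (0.61, [175.0, 366.0]), (0.51, [351.0, 245.0]), (0.19, [226.0, 191.0])]
rib [(0.89, [175.0, 338.0]), (0.86, [233.0, 168.0])]
small_knob [(0.69, [351.0, 247.0])]
0.9
```

View pics/top0.png

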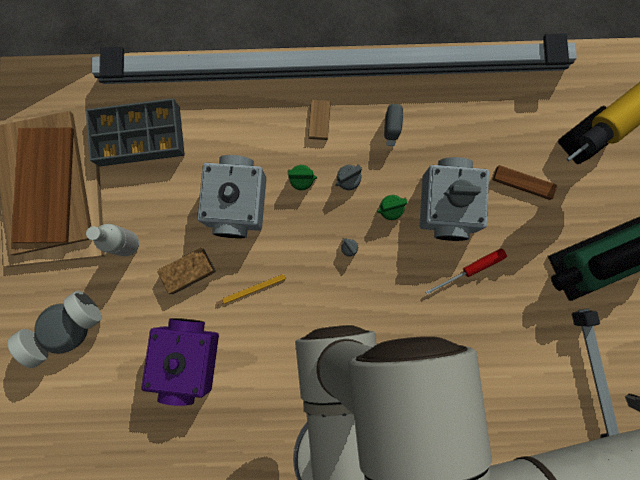

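View pics/scene0.png

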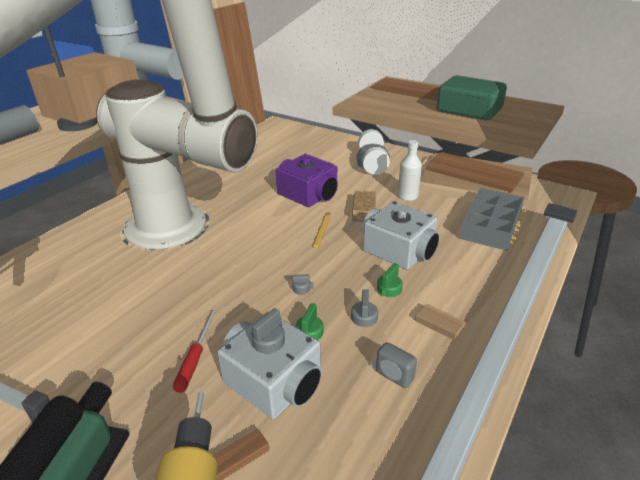

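```bash
cat > h.py <<'E'
from plant import *
import numpy as np, cv2
from scipy.spatial.transform import Rotation as R
def down(psi): return (R.from_euler('z',psi)*R.from_matrix(np.diag([1.,-1,-1]))).as_rotvec()
def yaw(): 
    m=R.from_rotvec(get_tool_rot()).as_matrix(); return np.arctan2(m[1,0],m[0,0])
def ray(c,uv,fish=False):
    K=np.array(c["camera_matrix"]);T=np.array(c["world_to_cam"])
    x=(uv[0]-K[0,2])/K[0,0]; y=(uv[1]-K[1,2])/K[1,1]
    if fish:
        r=np.hypot(x,y)+1e-12; d=np.array([x/r*np.sin(r),y/r*np.sin(r),np.cos(r)])
    else: d=np.array([x,y,1.])
    d=T[:3,:3].T@d; return -T[:3,:3].T@T[:3,3], d/np.linalg.norm(d)
def tri(rays):
    A=0;b=0
    for o,d in rays:
        P=np.eye(3)-np.outer(d,d);A=A+P;b=b+P@o
    x=np.linalg.solve(A,b); return x, max(np.linalg.norm((np.eye(3)-np.outer(d,d))@(x-o)) for o,d in rays)
def atz(r,z): o,d=r; return o+d*(z-o[2])/d[2]
def proj(c,p,fish=True):
    K=np.array(c["camera_matrix"]);T=np.array(c["world_to_cam"]);q=T[:3,:3]@p+T[:3,3]
    s=np.hypot(q[0],q[1])+1e-12
    xy=q[:2]/s*np.arctan2(s,q[2]) if fish else q[:2]/q[2]
    return K[:2,:2]@xy+K[:2,2]
E
python3 - <<'E'
from h import *
cs,ct=calibration("scene"),calibration("top")
for n,a,b in(("bore",(364,321),(348,180)),("nose",(365,303),(334,186)),("seat",(398,218),(232,190)),("sp",(402,210),(226,190)),("rib",(418,224),(233,168)),("valve",(399,248),(239,199))):
    x,e=tri([ray(cs,a),ray(ct,b)]); print(n,x.round(4),e.round(4))
print(yaw(), get_tcp_pos())
c=calibration("wrist"); print(c["camera_matrix"]); T=np.array(c["world_to_cam"]); print((-T[:3,:3].T@T[:3,3]),T)
E
```

```text
bore [ 0.6231 -0.0265 -0.0124] 0.0009
nose [0.6061 0.0074 0.0039] 0.0012
seat [0.5782 0.2243 0.0946] 0.0036
sp [0.5781 0.2362 0.1095] 0.0001
rib [0.6278 0.2228 0.0948] 0.0016
valve [0.5818 0.2272 0.005 ] 0.0012
0.2887484669233629 [ 0.16372631 -0.55119976  0.21462613]
[[371.64829954   0.         319.22082836]
 [  0.         371.64829954 229.47024674]
 [  0.           0.           1.        ]]
[ 0.22650379 -0.53203583  0.38473072] [[ 0.28459988 -0.9586458  -0.00106686 -0.57408641]
 [-0.93220217 -0.27700862  0.23294923 -0.02585391]
 [-0.22361133 -0.06530279 -0.97248831  0.39005152]
 [ 0.          0.          0.          1.        ]]
```

```bash
cat > look.py <<'E'
from h import *
import sys,pickle
def look(p,psi,names,tag):
    move_to(p,down(psi)); dwell(0.2)
    c=calibration("wrist"); im,d=snapshot("wrist"); cv2.imwrite(f"pics/{tag}.png",im[:,:,::-1])
    o={}
    for k in names:
        o[k]=[(round(r["p"],2),np.array(r["uv"])) for r in spot_point("wrist",k)]
    pickle.dump((c,im,d,o),open(tag+".pkl","wb")); return c,im,d,o
E
python3 - <<'E'
from look import *
t=get_time()
K=("bore","nose"); V=("seat","spindle_top","rib")
for tag,p,n in(("k1",(.53,-.06,.2),K),("k2",(.58,.02,.2),K),("v1",(.50,.2,.26),V),("v2",(.54,.26,.26),V)):
    c,im,d,o=look(p,0,n,tag)
    print(tag,get_time()-t,get_joint_positions().round(2))
    for k in n:
        z=dict(bore=0,nose=.012,seat=.096,spindle_top=.112,rib=.101)[k]
        for pr,uv in o[k]: print(k,pr,uv.round(1),atz(ray(c,uv,1),z).round(4))
a=cv2.imread("pics/k2.png");b=cv2.imread("pics/v1.png");
for t in("k2","v1"):
    c,im,d,o=pickle.load(open(t+".pkl","rb")); u,v=proj(c,np.array([.62,-.025,.03] if t=="k2" else [.58,.23,.1])).round().astype(int); print(t,u,v)
    u=max(u,100);v=max(v,100)
    cv2.imwrite(f"pics/{t}c.png",cv2.resize(im[v-100:v+100,u-100:u+100,::-1],(400,400),interpolation=cv2.INTER_CUBIC))
cv2.imwrite("pics/kv.png",np.hstack([cv2.imread("pics/k2c.png"),cv2.imread("pics/v1c.png")]))
E
```

```text
k1 2.5417 [-0.34  0.06  1.73  0.    1.35  1.23]
bore 0.8 [378.9 187.4] [ 0.5503 -0.1198  0.    ]
bore 0.72 [180.6 116.9] [0.626  0.0832 0.    ]
nose 0.89 [345.1 198.2] [ 0.5409 -0.0848  0.012 ]
nose 0.82 [206.9 114.7] [0.6254 0.0505 0.012 ]
nose 0.79 [518.6 193.2] [ 0.5494 -0.2737  0.012 ]
nose 0.58 [252.2 127. ] [0.611  0.0049 0.012 ]
k2 3.3583000000000003 [-0.18  0.18  1.6  -0.    1.36  1.4 ]
bore 0.95 [255.2 161. ] [0.6269 0.0841 0.    ]
bore 0.62 [450.8 232.9] [ 0.5524 -0.1209  0.    ]
bore 0.6 [363.  162.5] [ 0.6249 -0.0237  0.    ]
nose 0.92 [289.3 162.2] [0.6258 0.0487 0.012 ]
nose 0.81 [333.9 177.6] [0.6107 0.0058 0.012 ]
nose 0.8 [425.  248.8] [ 0.5385 -0.0891  0.012 ]
nose 0.68 [584.  252.5] [ 0.5298 -0.3042  0.012 ]
v1 4.5916999999999994 [ 0.15  0.04  1.64 -0.    1.47  1.73]
seat 0.88 [278.6 126.6] [0.5799 0.2356 0.096 ]
spindle_top 0.82 [277.  128.2] [0.5779 0.2352 0.112 ]
rib 0.92 [197.5 397.4] [0.2872 0.3411 0.101 ]
rib 0.9 [282.2  73. ] [0.6278 0.2317 0.101 ]
rib 0.61 [504.7 104.1] [0.6089 0.0234 0.101 ]
v2 5.383299999999999 [ 0.25  0.19  1.47 -0.    1.48  1.82]
seat 0.82 [348.7 171.5] [0.5787 0.2336 0.096 ]
seat 0.17 [350.1 115.1] [0.6296 0.2326 0.096 ]
spindle_top 0.74 [341.7 162.2] [0.5879 0.2409 0.112 ]
spindle_top 0.66 [347.1 173.3] [0.5784 0.2362 0.112 ]
spindle_top 0.39 [522.  145.5] [0.61   0.0692 0.112 ]
rib 0.89 [353.8 116.7] [0.6279 0.2298 0.101 ]
k2 368 170
v1 284 126
```

View pics/kv.png

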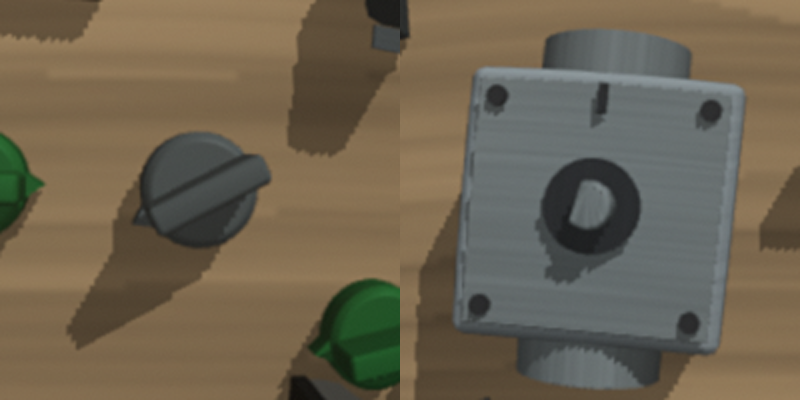

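```bash
cat > m.py <<'E'
from look import *
def cloud(c,d):
    K=np.array(c["camera_matrix"]);T=np.array(c["world_to_cam"])
    v,u=np.mgrid[:480,:640]; x=(u-K[0,2])/K[0,0]; y=(v-K[1,2])/K[1,1]; r=np.hypot(x,y)+1e-9
    t=np.tan(np.minimum(r,1.5))/r
    P=np.stack([x*t*d,y*t*d,d],-1); P=(P-T[:3,3])@T[:3,:3]; P[d<=0]=9
    return P
if __name__=="__main__":
  for tag in("k1","k2"):
    c,im,d,o=pickle.load(open(tag+".pkl","rb")); P=cloud(c,d)
    m=(np.hypot(P[...,0]-.624,P[...,1]+.025)<.045)
    top=np.percentile(P[m][:,2],99); b=P[m&(P[...,2]>.047)&(P[...,2]<.065)]
    print(tag,"ztop",top,len(b)); r=cv2.minAreaRect((b[:,:2]*1000).astype(np.float32)); print(r); 
    q=b[:,:2]-b[:,:2].mean(0);w,V=np.linalg.eigh(q.T@q);print(b[:,:2].mean(0),np.arctan2(*V[::-1,1]))
  for tag in("v1","v2"):
    c,im,d,o=pickle.load(open(tag+".pkl","rb")); P=cloud(c,d)
    m=(np.hypot(P[...,0]-.579,P[...,1]-.235)<.03)
    s=P[m&(P[...,2]>.106)]; print(tag,len(s),np.percentile(s[:,2],[10,50,90]) if len(s) else P[m][:,2].max())
    h=P[(np.abs(P[...,2]-.09)<.004)&(np.hypot(P[...,0]-.579,P[...,1]-.235)<.1)]
    print("housing",cv2.minAreaRect((h[:,:2]*1000).astype(np.float32)))
    if len(s):
        xy=s[:,:2]; print("min/max",xy.min(0),xy.max(0),"med",xy.mean(0))
    # intensity at plane z=.112 in rectified 0.25mm grid
    N=161; g=np.zeros((N,N,3),np.uint8)
    mp=np.zeros((N,N,2),np.float32)
    for i in range(N):
        for j in range(N): mp[i,j]=proj(c,np.array([.579+(80-i)*.00025,.235+(80-j)*.00025,.112]))
    g=cv2.remap(im,mp[...,0],mp[...,1],cv2.INTER_CUBIC); cv2.imwrite(f"pics/{tag}r.png",cv2.resize(g[...,::-1],(400,400)))
cv2.imwrite("pics/vr.png",np.hstack([cv2.imread(f"pics/{t}r.png") for t in("v1","v2")]))
E
python3 m.py
```

```text
k1 ztop 0.057015451699205424 1099
((623.7826538085938, -26.339656829833984), (14.971450805664062, 56.152442932128906), 28.000030517578125)
[ 0.62359925 -0.02661931] 2.056540830112551
k2 ztop 0.3305599154539903 1075
((624.01806640625, -25.87116241455078), (14.974702835083008, 56.33183288574219), 27.615264892578125)
[ 0.62433715 -0.02526529] 2.055431209402284
v1 430 [0.11030834 0.11182804 0.1128633 ]
housing ((577.5510864257812, 234.93719482421875), (124.82707214355469, 124.81585693359375), 84.31663513183594)
min/max [0.56769178 0.22415058] [0.58852017 0.24348216] med [0.57751536 0.23334028]
v2 18940 [0.36262913 0.36760577 0.38738476]
housing ((578.4849853515625, 235.14794921875), (124.52597045898438, 124.97090911865234), 83.57563781738281)
min/max [0.55195786 0.20583801] [0.58817466 0.26246107] med [0.56455809 0.23430999]
```

View pics/vr.png

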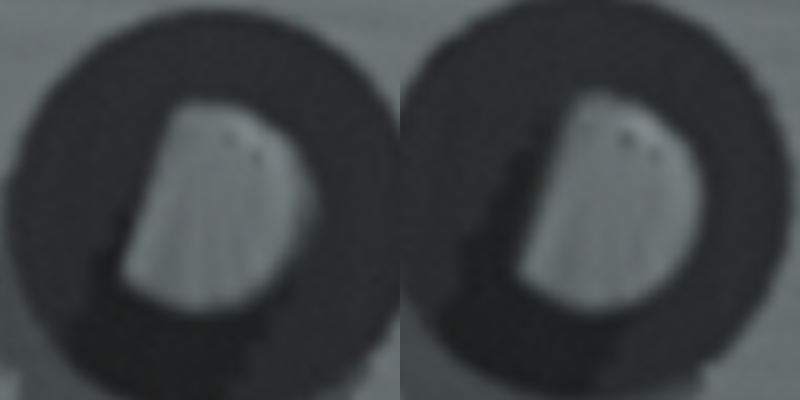

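Run:
```python
from h import *
K=np.array([.6239,-.0261]); psi=2.056
set_gripper(.06)
move_to([*K,.14],down(psi)); print(get_joint_positions().round(2))
print(move_l([*K,.030],v=.12,threshold=10), get_tcp_pos().round(4))
set_gripper(0.0); print(get_gripper_width(),get_grasp_force(),get_tcp_pos().round(4),yaw(),get_ft_force().round(2))
move_l([*K,.18],v=.15); print(get_gripper_width(),get_ft_force().round(2))
S=np.array([.5786,.2351])
move_to([*S,.18],down(1.25)); dwell(.2)
im,d=snapshot("scene"); u,v=proj(calibration("scene"),np.array([*S,.14]),False).round().astype(int)
cv2.imwrite("pics/s1.png",cv2.resize(im[v-80:v+80,u-80:u+80,::-1],(480,480)))
print(get_tcp_pos().round(4),yaw(),get_gripper_width(),get_ft_force().round(2),get_time())
```

```text
[-0.23  0.35  1.52  0.    1.27 -0.72]
False [ 0.6247 -0.0263  0.031 ]
0.013485961332915462 30.000075101852417 [ 0.6239 -0.0261  0.03  ] 2.0559637665774657 [0.2  0.31 0.49]
0.014016225908728646 [ 0.32 -0.04 -1.16]
[0.579  0.2343 0.18  ] 1.2489342557146708 0.013528447363429242 [ 0.19  0.02 -1.04] 13.4417
```

View pics/s1.png

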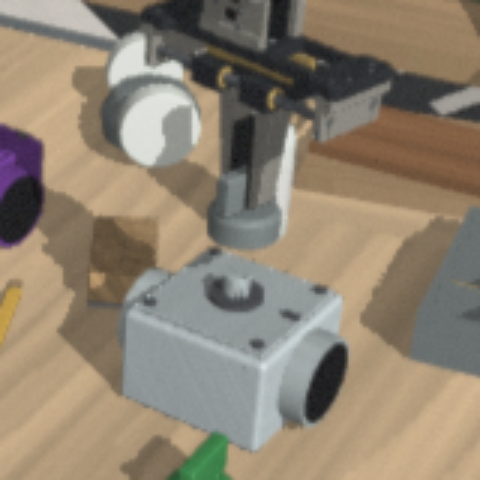

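The knob is held upright above the bare spindle (crop around 240,220, with the spindle at 238,285). I'll descend now.

Run:
```python
from h import *
S=np.array([.5786,.2351])
move_l([*S,.147],v=.1); dwell(.2); print(get_tcp_pos().round(4),get_ft_force().round(2))
print(move_l([*S,.1255],v=.03,threshold=15)); print(get_tcp_pos().round(4),get_ft_force().round(1),get_wrist_torque().round(2),get_time())
```

```text
[0.5792 0.2352 0.1479] [ 0.   -0.37 -0.12]
False
[0.5785 0.2351 0.126 ] [-3.5 -0.8  5.3] [-0.16  0.58 -0.01] 14.9917
```

Run:
```python
from h import *
S=np.array([.5786,.2351])
print(move_l([*S,.1235],v=.03,threshold=20), get_tcp_pos().round(4),get_ft_force().round(1),get_gripper_width())
dwell(.4)
z=get_tcp_pos()[2]; S=get_tcp_pos()[:2]
for psi in(1.1,.8,.5,.25,.1):
    move_l([*S,z],down(psi)); print(round(yaw(),3),get_tcp_pos().round(4),get_ft_force().round(1),get_wrist_torque().round(2),get_time())
```

```text
False [0.5786 0.2352 0.126 ] [-7.7 -1.9 15.1] 0.013951001319827985
1.103 [0.579  0.2352 0.126 ] [1.  0.1 1.3] [ 0.02 -0.02 -0.04] 15.9417
0.804 [0.579  0.2356 0.126 ] [1.3 1.6 0.6] [ 0.4  -0.26 -0.  ] 16.3917
0.504 [0.5792 0.2352 0.1261] [ 3.5  0.8 -1. ] [ 0.35 -0.75  0.02] 16.8417
0.254 [0.5793 0.2349 0.1261] [ 5.   0.7 -2.3] [ 0.13 -1.06  0.03] 17.2417
0.104 [0.5794 0.2347 0.1261] [ 5.4  0.7 -0.6] [ 0.01 -1.13  0.02] 17.5417
```

Run:
```python
from h import *
S=np.array([.5787,.2351]);z=.126
for psi in(0,-.06,-.12,-.17,-.21):
    move_l([*S,z],down(psi)); dwell(.1); t=get_wrist_torque(); print(round(yaw(),3),get_tcp_pos().round(4),get_ft_force().round(1),t.round(2),get_gripper_width(),get_time())
    if abs(t[2])>.8: break
for n in("scene","top"):
    im,d=snapshot(n); u,v=proj(calibration(n),np.array([.5786,.2351,.13]),False).round().astype(int)
    cv2.imwrite(f"pics/x{n}.png",cv2.resize(im[v-60:v+60,u-60:u+60,::-1],(400,400)))
cv2.imwrite("pics/x.png",np.hstack([cv2.imread(f"pics/x{n}.png") for n in("scene","top")]))
```

```text
0.004 [0.5794 0.2345 0.1261] [ 5.7 -0.7 -1.9] [-0.06 -1.06  0.02] 0.01386250501535813 17.8917
-0.056 [0.5794 0.2344 0.1261] [ 5.7 -0.6 -1.9] [-0.13 -1.03  0.03] 0.013776585154824649 18.2417
-0.116 [0.5794 0.2343 0.126 ] [ 5.8 -1.  -1.4] [-0.23 -1.04  0.11] 0.014090249769565782 18.5917
-0.166 [0.5794 0.2342 0.1261] [ 4.5 -2.  -1. ] [-0.26 -1.02  0.05] 0.013935289359740335 18.9417
-0.206 [0.5794 0.2341 0.1261] [ 5.1 -1.5 -2.1] [-0.29 -1.03  0.07] 0.014012490768241868 19.2917
```

View pics/x.png

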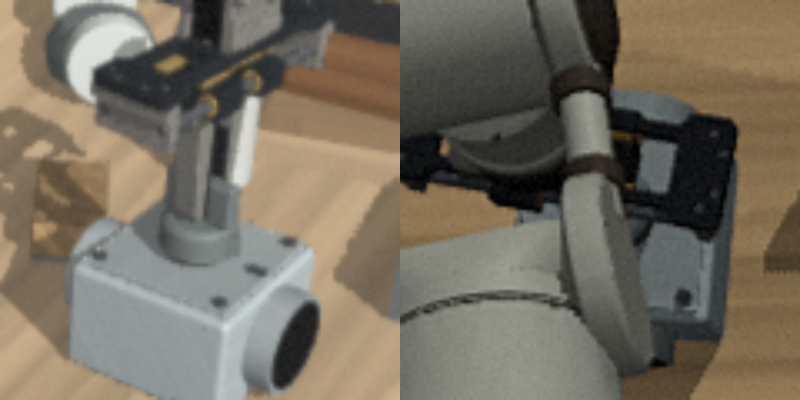

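Run:
```python
from look import *
from m import cloud
set_gripper(.05); dwell(.2); p=get_tcp_pos(); move_l([p[0],p[1],.21],v=.15); set_gripper(.092)
c,im,d,o=look((.515,.235,.27),0,("nose","rib","seat"),"f1")
for k in o:
    for pr,uv in o[k]: print(k,pr,uv.round(),atz(ray(c,uv,1),dict(nose=.108,rib=.101,seat=.096)[k]).round(4))
P=cloud(c,d); m=np.hypot(P[...,0]-.579,P[...,1]-.235)<.035
b=P[m&(P[...,2]>.142)&(P[...,2]<.165)]; print(len(b),cv2.minAreaRect((b[:,:2]*1000).astype(np.float32)),np.percentile(b[:,2],[10,50,95]))
s=P[m&(P[...,2]<.13)&(P[...,2]>.112)]; print(np.percentile(s[:,2],[10,50,90]))
u,v=proj(c,np.array([.59,.235,.12])).round().astype(int);u=max(u,80);v=max(v,80)
cv2.imwrite("pics/f1c.png",cv2.resize(im[v-80:v+80,u-80:u+80,::-1],(560,560),interpolation=cv2.INTER_CUBIC)); print(get_time())
```

```text
nose 0.9 [326.  99.] [0.6182 0.229  0.108 ]
nose 0.7 [562. 183.] [ 0.5501 -0.0164  0.108 ]
rib 0.89 [325.  87.] [0.6304 0.2302 0.101 ]
rib 0.79 [231. 409.] [0.2797 0.3404 0.101 ]
1271 ((579.402587890625, 235.2249755859375), (14.409175872802734, 55.454833984375), 79.05155944824219) [0.15026739 0.15176094 0.15298332]
[0.11721569 0.11966475 0.12080174]
22.5833
```

View pics/f1c.png

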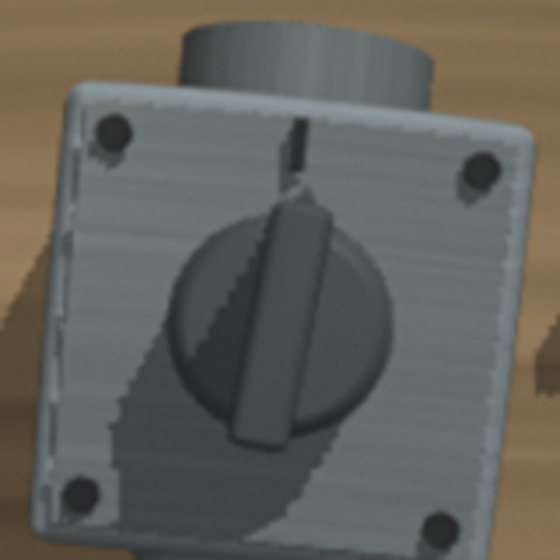

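The knob is seated: its top is at 0.152 m. The pointer (crop at 300,195) stands at the rib (300,145), and the gripper is clear.

```bash
python3 -c "
from plant import *
print(close_job())"
```

```text
the job is handed in; nothing more can be done
None
```

The larger knob is fully home on the bare spindle and turned clockwise to shut. Its pointer is at the rib, the gripper has let go and is clear, and the job is handed in; no verdict came back, and I did not feel a clear stop in the wrist torque, so the shut position rests on the final camera view.

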